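# Hold a lock case home in the corner of a drilling jig

### The arm

A 6-joint arm with a two-finger parallel gripper is mounted at the origin on the work surface. World frame = base frame: x ahead of the robot, y to its left, z up, the work surface at z = 0. Lengths are in mm, angles in degrees, forces in N, time in s.
With the tool pointing down it reaches from about 300 to 850 mm from the base axis. Payload 4.2 kg.
Tool frame: the origin (TCP) lies midway between the tips of the shut fingers; the grasp point (between the pads) lies 19 mm behind it; z points along the fingers, y is the line along which they close (so a half turn about z gives the same grasp; the last joint's range is limited). The gripper opens to 91 mm and grips with 3 to 60 N. Pads are 32 mm wide; open, the fingers measure 118 mm over their backs; the gripper's body (76 mm by 178 mm) begins 60 mm behind the grasp point.
Start: joints at [-66.119, 18.312, 89.639, -0, 72.044, -1.146], TCP at [243.254, -521.028, 213.976] pointing down, gripper open.
Joint ranges: [-177.97, 177.97], [-48.28, 115.42], [12.27, 149.76], [-77.06, 257.06], [2.81, 150.46], [-146.56, 146.56]. Speed limits (degrees/s): [147.25, 147.25, 180, 180, 180, 180].

### API

Orientations are given as [roll, pitch, yaw] about the fixed x, y, z axes, in that order (R = Rz(yaw) Ry(pitch) Rx(roll)).
In Python, from workcell import env gives the robot as it stands.
- The arm moves only by the shell command python3 -m jog 'ROWS' [FORCE]. ROWS is a JSON object of lists of equal length, an entry for each row: "jaw": the finger opening in mm, from 0 to 91.2; "slide": the shift along the tool's x, y, z in units of 30 mm (1.0 is 30 mm), a list of three; "spin": the turn about the tool's z in units of 8 degrees (1.0 is 8 degrees). In form: {"jaw": [jaw, ...], "slide": [[dx, dy, dz], ...], "spin": [spin, ...]}. A call has 1 to 10 rows; each row shifts and turns the commanded pose from where the row before left it, along the tool's axes as they then stand; what a row does not reach is not made up. A row lasts 1/10 s, in which the tool goes at most 50 mm and 8.59 degrees, less where a joint would pass 70% of its speed; a pose out of reach is approached as far as the arm can. A call is refused whole if a number of a shift passes 1 or a number of a turn 1, either way. A call with a gripper value outside its range is refused whole. The fingers move at their own pace and stop on an object; FORCE is the grip in N (left out, the last holds). Time passes only in rows, so rows that do not move let the fingers close. It gives the time, the measured TCP pose, the force, the opening and the grip force at its end, in the units of the state.
- env.state(): the state, without advancing time (a new reading comes with each control period).
- env.grab_frame(name): name is "scene" or "top" or "wrist"; returns the picture (420x560x3 uint8, red, green, blue); there is no depth.
- env.camera_model(name): a dict with "fx", "fy", "cx", "cy" (pixels), "D" ([k1, k2, p1, p2, k3] as OpenCV has them; the pictures are not rectified), "camera_from_world" (4x4, takes a point from world to camera coordinates). Camera axes: x right, y up, looking along -z (the intrinsics and any distortion apply to the point x, -y, -z); pixel columns grow to the right and rows downward; lengths in mm; the calibration is good to about 2 mm. A picture is of the moment at which its call begins: read the wrist's pose just before it. camera_model takes no time and is no camera call; for the wrist camera it gives the pose at the moment of the call.
- env.job_done(): hands the job in; it is judged then, once.
The state is a dict: "time_s": time; "qpos": joint angles; "qvel": joint speeds; "effort": joint torques, N m; "ee_pos": TCP position; "ee_rot": TCP orientation; "force": force on the tool from outside, world axes, zero at the start; "torque": the same for the moment, N m; "gripper_width": finger opening in mm; "gripper_force": force on a finger pad.
Only numpy, scipy, OpenCV 4.12 (cv2) and the standard library are available. Lean on these libraries where they do the work, as an engineer would, in place of code of your own. Each camera call takes 0.05 s, during which the arm holds its last target. There are 200 camera calls.

### The job

First blow the chips out of the jig: press its air pedal fully down to its stop and let it come back up. Then pick up the lock case, lay it flat on the jig's plate with the bolt pointing away from the end stop, and push it fully home into the corner, its plain end flush against the end stop and its long side flush against the side stop at once. Finish while still holding the case and pushing it firmly against both stops, ready for drilling, and leave everything else on the bench alone.

Things in the scene. Friction and masses are not known exactly. Their poses are not given: they have to be found in the camera images.
- jig: drilling jig fixed to the bench: oiled, slippery steel plate 12 mm thick, 215 mm (x, away from the robot) by 270 mm (y, left), turned up to 0.25 rad. Two dark stop blocks in an L on its right half, an air pedal on its left half. Origin on the bench under the plate, 75 mm in -x and 30 mm in -y of the corner point; z up. A copper tube and the pedal's hinge stay under 44 mm above the bench
- corner (a point): inner corner of the jig: the point on the plate's top (12 mm above the bench) where the faces of the two stops would meet. Axes as the jig: +x points squarely into the end stop, +y into the side stop. A case that is home has its centre 45 mm in -x and 30 mm in -y from here, its axes along these
- end_stop: the end stop, a fixed, slippery ground-steel block, 60 mm long (jig y), 20 mm thick and 18 mm high above the plate, at the far side; its face looks towards the robot. Origin in the middle of the lower edge of that face
- side_stop: the side stop, a fixed, slippery ground-steel block, 90 mm long (jig x), 20 mm thick and 18 mm high above the plate, at the left; its face looks to the right (jig -y). Origin in the middle of the lower edge of that face
- pedal (a joint): air pedal on the left half of the jig: a dark steel tread 120 mm long and 76 mm wide, hinged at its far end, its near end standing up. 0 rad = up (at rest), 0.25 rad = down on its stop and level. A spring returns it: pressing on the rubber pad takes about 3 N to start and 8 N at the stop
- pedal_pad (a point): the place to press: top middle of the ribbed rubber pad on the pedal, 90 mm from the hinge, about 60 mm above the bench at rest; it sinks 22 mm (and shifts about 4 mm towards the robot) when the pedal goes down to its stop
- lock_case: rim lock case, on the bench right of the jig: grey box 90 (x) by 60 (y) by 26 mm high, 0.3 to 0.5 kg. A brass bolt juts 17 mm from its -x end; the +x end and long sides are plain. Mid-top stands the thumb-turn, a rigid steel bar to grip: 38 mm long (x), 12 thick (y), 24 tall, top 50 mm above the underside. Origin: centre of underside; z up; +x roughly away from the robot
- mortise_lock: a flat bare-steel mortise lock, 140 x 85 x 20 mm with a 100 mm brass face strip on one end and no thumb-turn, lying flat on the bench; leave it alone
- padlock: a brass padlock, body 50 x 45 x 22 mm with a steel shackle, lying on the bench; leave it alone
- spray_can: a spray can, 60 mm in diameter and 170 mm tall, standing on the bench; leave it alone
- screwdriver: a screwdriver lying on the bench; leave it alone
- hammer: a hammer lying on the bench; leave it alone
- stock_box: a small cardboard box, 110 x 75 x 50 mm, on the bench; leave it alone
- plug: a small brass lock cylinder, 24 mm in diameter and 30 mm tall, standing loose on the jig's plate about 140 mm short of the end stop's face (towards the robot) and 92 mm to the right of the side stop's face; leave it alone
Things that resemble listed ones, but are neither listed nor needed, are in the scene too. What is shaped like the lock_case but blue, orange or pink is not meant.

How it is judged:
By the outcome, as a careful person would: the job done as asked, in the order asked, and still so for the second after the job is handed in, while the arm keeps its last pose, push and grip.
It also fails if it takes over 58 s, if anything falls off the work surface, if the arm or the gripper's body presses on something with over 40 N, if the wrist force passes 120 N, or if a joint passes its speed limit or range.

## Working session

There is one attempt and no reset: what is moved stays moved. The work goes in short steps, Python scripts to look and compute and a shell command to move; the robot and the scene stay as the last step left them, time stands still between calls to the robot, and variables do not carry over. Pictures are saved under pics/ and viewed, at most 10 in all, crops included, and the job is handed in when it is done.

```bash
ls; mkdir -p pics
python3 - <<'E'
from workcell import env
import cv2
for n in("top","scene"):
    cv2.imwrite(f"pics/{n}0.png",cv2.resize(env.grab_frame(n)[:,:,::-1],(800,600),interpolation=cv2.INTER_CUBIC))
    print(n,env.camera_model(n))
s=env.state();print(s)
E
```

```text
pics
top {'fx': 438.54055789290163, 'fy': 438.54055789290163, 'cx': 276.78399405737343, 'cy': 211.30808956229214, 'D': array([-0.10735123,  0.        ,  0.        ,  0.        ,  0.        ]), 'camera_from_world': array([[-8.13033822e-02, -9.96675235e-01, -5.31383739e-03,
        -3.10219321e+01],
       [ 9.75000270e-01, -8.06391828e-02,  2.07055057e-01,
        -5.81586030e+02],
       [-2.06795151e-01,  1.16532836e-02,  9.78314861e-01,
        -1.23150573e+03],
       [ 0.00000000e+00,  0.00000000e+00,  0.00000000e+00,
         1.00000000e+00]])}
scene {'fx': 379.24672105948036, 'fy': 379.24672105948036, 'cx': 283.9618708208818, 'cy': 208.01179114734697, 'D': array([-0.00796382,  0.        ,  0.        ,  0.        ,  0.        ]), 'camera_from_world': array([[-7.00460119e-01,  7.13668684e-01,  5.71230571e-03,
         4.48099253e+02],
       [-5.64038416e-01, -5.58467766e-01,  6.08255226e-01,
         2.61155465e+02],
       [ 4.37282845e-01,  4.22836568e-01,  7.93720952e-01,
        -1.28515904e+03],
       [ 0.00000000e+00,  0.00000000e+00,  0.00000000e+00,
         1.00000000e+00]])}
{'time_s': 0.1, 'qpos': array([-6.61191433e+01,  1.83484235e+01,  8.96998565e+01, -7.54026560e-04,
        7.20452837e+01, -1.14858827e+00]), 'qvel': array([-0.03473389, -0.05430768, -0.1594509 ,  0.03758934, -0.00878834,
        0.03325738]), 'effort': array([-5.34759965e-04, -4.13331878e+01, -2.32509667e+01,  7.27820140e-02,
        4.21549135e-02, -5.99067607e-05]), 'ee_pos': array([ 243.05832355, -520.59123436,  213.19691818]), 'ee_rot': array([-1.79906441e+02, -1.15873192e-03,  2.50296770e+01]), 'force': array([ 0.52250267,  0.40824629, -0.62668327]), 'torque': array([ 0.0111178 , -0.02750654,  0.01395128]), 'gripper_force': 0.0, 'gripper_width': 91.41829950235503}
```

View pics/top0.png

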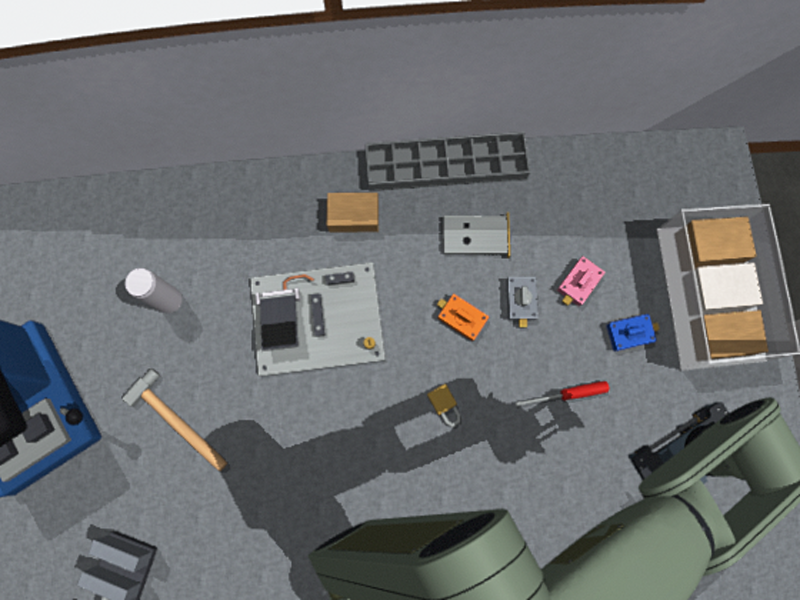

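View pics/scene0.png

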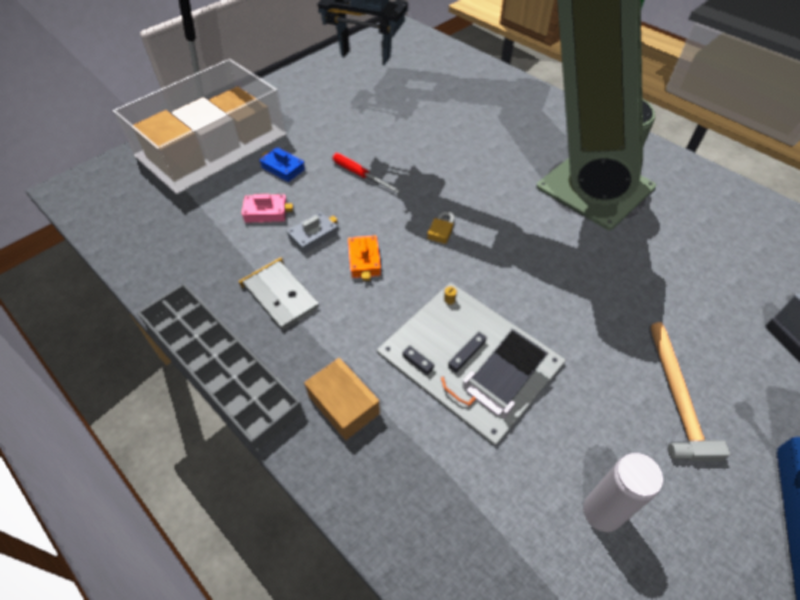

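The top view shows the jig plate with corners at about (250,277), (373,263), (385,359) and (262,375). The grey case is at (522,299) with its bolt towards the robot. The pedal is at (278,320), the plug at (369,343) and the stops at (317,314) and (340,278). I'll zoom in to measure.

Run:
```python
import cv2
from workcell import env
import numpy as np
t=env.grab_frame("top")[:,:,::-1]
a=cv2.resize(t[175:270,165:275],None,fx=6,fy=6,interpolation=cv2.INTER_CUBIC)  #660x570
cv2.imwrite("pics/a.png",a)
b=cv2.resize(t[180:240,345:385],None,fx=9,fy=9,interpolation=cv2.INTER_CUBIC) #360x540
s=env.grab_frame("scene")[:,:,::-1]
c=cv2.resize(s[140:185,195:245],None,fx=8,fy=8,interpolation=cv2.INTER_CUBIC) #400x360
o=np.zeros((560,780,3),np.uint8);o[:540,:360]=b;o[:360,370:770]=c
cv2.imwrite("pics/b.png",o)
```

```text
(no output)
```

View pics/a.png

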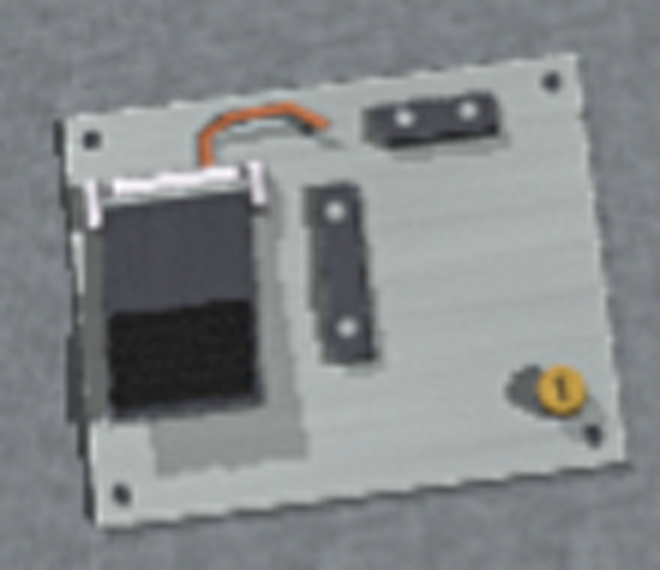

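View pics/b.png

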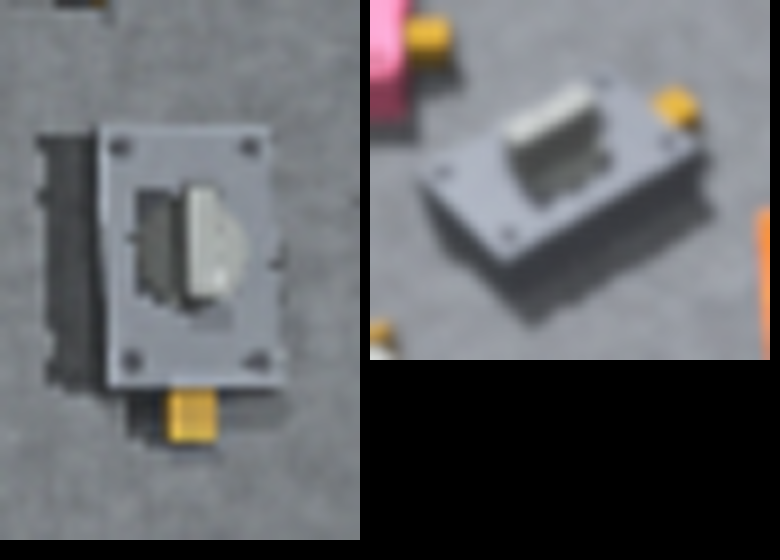

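The jig crop shows the plate corners at (65,117), (573,57), (625,460) and (100,525), the stop screws, the pedal pad (black, 110–255 × 300–410) and the plug at (562,390). The case crop shows its top corners at (98,125), (268,125), (283,385) and (108,387), with the bolt tip at (193,440).

```bash
cat > h.py <<'E'
from workcell import env
import numpy as np, cv2
def ray(name,uv,z,M=None):
    m=M or env.camera_model(name)
    K=np.array([[m['fx'],0,m['cx']],[0,m['fy'],m['cy']],[0,0,1]])
    p=cv2.undistortPoints(np.array(uv,float).reshape(-1,1,2),K,m['D'])[:,0]
    T=m['camera_from_world'];R=T[:3,:3];c=-R.T@T[:3,3]
    d=np.c_[p[:,0],-p[:,1],-np.ones(len(p))]@R
    return c+d*((z-c[2])/d[:,2])[:,None]
def proj(name,P,M=None):
    m=M or env.camera_model(name)
    K=np.array([[m['fx'],0,m['cx']],[0,m['fy'],m['cy']],[0,0,1]])
    P=np.atleast_2d(P)@m['camera_from_world'][:3,:3].T+m['camera_from_world'][:3,3]
    return cv2.projectPoints(P*[1,-1,-1],np.zeros(3),np.zeros(3),K,m['D'])[0][:,0]
def rigid(model,obs): # 2D: obs = R model + t
    a=np.array(model,float);b=np.array(obs)[:,:2];ac=a-a.mean(0);bc=b-b.mean(0)
    th=np.arctan2((ac[:,0]*bc[:,1]-ac[:,1]*bc[:,0]).sum(),(ac*bc).sum())
    R=np.array([[np.cos(th),-np.sin(th)],[np.sin(th),np.cos(th)]])
    t=b.mean(0)-R@a.mean(0);return np.degrees(th),R,t,b-(a@R.T+t)
E
python3 - <<'E'
from h import *
np.set_printoptions(precision=1,suppress=True)
A=lambda p:(np.array(p,float)+.5)/6-.5+[165,175]
B=lambda p:(np.array(p,float)+.5)/9-.5+[345,180]
C=lambda p:(np.array(p,float)-[370,0]+.5)/8-.5+[195,140]
pl=ray("top",A([(65,117),(573,57),(625,460),(100,525)]),12)
th,R,t,e=rigid([(107.5,135),(107.5,-135),(-107.5,-135),(-107.5,135)],pl);print("plate",th,t,e.ravel())
es=ray("top",A([(404,118),(468,110)]),30);ss=ray("top",A([(335,210),(347,327)]),30)
d=es[0]-es[1];print("es yaw",np.degrees(np.arctan2(-d[0],d[1])),es.mean(0));d=ss[0]-ss[1];print("ss yaw",np.degrees(np.arctan2(d[1],d[0])),ss.mean(0))
Rt=R.T
print("in plate frame: es",Rt@(es.mean(0)[:2]-t),"ss",Rt@(ss.mean(0)[:2]-t))
# corner from blocks: es centre=(10, ey), ss centre=(sx,10)
esl=Rt@(es.mean(0)[:2]-t);ssl=Rt@(ss.mean(0)[:2]-t)
co=t+R@[esl[0]-10,ssl[1]-10];print("corner",co,"home centre",t+R@[esl[0]-55,ssl[1]-40])
# pad: centre visible quad; z~60
pad=ray("top",A([(182,354)]),60)[0];print("pad",pad,Rt@(pad[:2]-t))
plug=ray("top",A([(562,390)]),42)[0];print("plug rel corner (-140,-92)",Rt@(plug[:2]-co))
ca=ray("top",B([(98,125),(268,125),(283,385),(108,387)]),26)
th,R,t,e=rigid([(45,30),(45,-30),(-45,-30),(-45,30)],ca);print("case",th,t,e.ravel())
ca2=ray("scene",C([(603,78),(707,150),(510,262),(420,180)]),26);print(ca2[:,:2])
th2,_,t2,e2=rigid([(-45,-30),(-45,30),(45,30),(45,-30)],ca2);print("case scene",th2,t2,e2.ravel())
print("bolt tip",ray("top",B([(193,440)]),13))
E
```

```text
plate 2.519810830183342 [567.   92.8] [-0.6 -1.9 -2.6  2.9  1.5  1.7  1.7 -2.7]
es yaw 2.5621557302033047 [648.6  36.8  30. ]
ss yaw 2.565587439600168 [572.9  89.5  30. ]
in plate frame: es [ 79.  -59.6] ss [ 5.7 -3.6]
corner [636.6  82.3] home centre [593.   50.3]
pad [530.5 166.1  60. ] [-33.3  74.9]
plug rel corner (-140,-92) [-140.3  -93.4]
case -4.386327442114811 [ 572.9 -349.2] [ 0.2 -0.8  0.1  0.8 -0.   0.4 -0.3 -0.3]
[[ 531.9 -370.9]
 [ 529.3 -312.1]
 [ 619.5 -320.1]
 [ 616.8 -377.6]]
case scene -3.3477703338222975 [ 574.4 -345.2] [ 4.2  1.6 -1.9  0.5 -1.6 -2.2 -0.8  0.2]
bolt tip [[ 511.7 -345.4   13. ]]
```

Jig yaw is about 2.5°, the corner is at (637,82) and the pad at (530,166,60). The case is at (573,-349) with yaw about -4.2°. The plug offset and case size match the given values. Next I go to the pedal with the fingers shut and the tool aligned to the jig.

```bash
python3 -m jog '{"jaw":[0,0,0,0,0,0,0,0,0,0],"slide":[[0,0,0],[0,0,0],[0,0,0],[0.46,-0.98,0],[0.46,-0.98,0],[0.46,-0.98,0],[0.46,-0.98,0],[0.46,-0.98,0],[0.46,-0.98,0],[0.46,-0.98,0]],"spin":[0.94,0.94,0.94,0,0,0,0,0,0,0]}' 20
python3 -m jog '{"jaw":[0,0,0,0,0,0,0,0,0,0],"slide":[[0.46,-0.98,0.2],[0.46,-0.98,0.2],[0.46,-0.98,0.2],[0.46,-0.98,0.2],[0.46,-0.98,0.3],[0.46,-0.98,0.3],[0.46,-0.98,0.3],[0.46,-0.98,0.3],[0.46,-0.98,0.3],[0.46,-0.98,0.3]],"spin":[0,0,0,0,0,0,0,0,0,0]}'
python3 -m jog '{"jaw":[0,0,0,0,0,0,0],"slide":[[0.46,-0.98,0.2],[0.46,-0.98,0.2],[0.46,-0.98,0.2],[0.46,-0.98,0.2],[0.46,-0.98,0.1],[0.46,-0.98,0.1],[0,0,0]],"spin":[0,0,0,0,0,0,0]}'
```

```text
time_s: 1.2
ee_pos: [331.1, -309.9, 213.9]
ee_rot: [-180.0, -0.0, 2.4]
force: [0.8, -0.1, -0.5]
gripper_width: 14.3
gripper_force: 0.0
time_s: 2.2
ee_pos: [456.4, -10.3, 135.6]
ee_rot: [180.0, -0.0, 2.5]
force: [1.2, -1.2, 0.2]
gripper_width: 0.7
gripper_force: 0.0
time_s: 2.9
ee_pos: [532.6, 171.3, 105.4]
ee_rot: [-179.9, -0.1, 2.6]
force: [0.1, -0.3, 0.3]
gripper_width: 0.2
gripper_force: 0.0
```

```bash
python3 -m jog '{"jaw":[0,0,0,0,0],"slide":[[-0.08,0.17,0.3],[0,0,0.4],[0,0,0.4],[0,0,0.3],[0,0,0]],"spin":[0,0,0,0,0]}'
python3 -m jog '{"jaw":[0,0,0,0],"slide":[[-0.03,0,0.2],[-0.03,0,0.2],[-0.03,0,0.2],[0,0,0]],"spin":[0,0,0,0]}'
```

```text
time_s: 3.4
ee_pos: [528.1, 162.0, 62.6]
ee_rot: [179.9, 0.2, 2.4]
force: [-0.9, -1.4, 3.4]
gripper_width: 0.3
gripper_force: 1.5
time_s: 3.8
ee_pos: [526.3, 162.6, 45.6]
ee_rot: [180.0, 0.0, 2.5]
force: [-1.5, -1.9, 6.0]
gripper_width: 0.6
gripper_force: 2.9
```

```bash
python3 -m jog '{"jaw":[0,0,0,0],"slide":[[-0.02,0,0.12],[0,0,0.12],[0,0,0.08],[0,0,0]],"spin":[0,0,0,0]}'
python3 -m jog '{"jaw":[0,0],"slide":[[0,0,0.08],[0,0,0]],"spin":[0,0]}'
```

```text
time_s: 4.2
ee_pos: [525.7, 162.5, 38.9]
ee_rot: [180.0, -0.0, 2.5]
force: [-5.9, -3.0, 19.8]
gripper_width: 0.6
gripper_force: 10.1
time_s: 4.4
ee_pos: [525.8, 162.6, 38.5]
ee_rot: [180.0, -0.1, 2.5]
force: [-10.9, -4.3, 34.6]
gripper_width: 0.4
gripper_force: 17.0
```

The pedal is on its stop: 35 N with no further travel at TCP z 38.5. I release it and travel to the case.

```bash
python3 -m jog '{"jaw":[0,0,0,0,0],"slide":[[0.05,0,-0.5],[0.05,0,-0.8],[0,0,-1],[0,0,-1],[0,0,0]],"spin":[0,0,0,0,0]}'
python3 - <<'E'
from h import *
t=env.grab_frame("top")[:,:,::-1]
cv2.imwrite("pics/c.png",cv2.resize(t[150:290,140:290],None,fx=4,fy=4,interpolation=cv2.INTER_CUBIC))
E
python3 -m jog '{"jaw":[50,50,50,50,50,50,50,50,50,50],"slide":[[0.05,1,0],[0.05,1,0],[0.05,1,0],[0.05,1,0],[0.05,1,0],[0.05,1,0],[0.05,1,0],[0.05,1,0],[0.05,1,0],[0.05,1,0]],"spin":[0,0,0,0,0,0,0,0,0,0]}'
python3 -m jog '{"jaw":[50,50,50,50,50,50,50,50,50],"slide":[[0.05,1,0],[0.05,1,0],[0.05,1,0],[0.05,1,0],[0.05,1,0],[0.05,1,0],[0.05,1,0],[0,0,0],[0,0,0]],"spin":[0,0,0,0,0,0,0,0.84,0]}'
python3 - <<'E'
from h import *
print(env.state()['ee_pos']);m=env.camera_model("wrist");print(m)
t=env.grab_frame("wrist")[:,:,::-1]
cv2.imwrite("pics/w.png",t)
t=env.grab_frame("top")[:,:,::-1]
cv2.imwrite("pics/c.png",cv2.resize(t[150:290,140:290],None,fx=4,fy=4,interpolation=cv2.INTER_CUBIC))
E
```

```text
time_s: 4.9
ee_pos: [531.8, 164.1, 136.9]
ee_rot: [-179.9, -0.5, 2.5]
force: [0.3, -0.2, -0.7]
gripper_width: 0.3
gripper_force: 0.0
time_s: 5.95
ee_pos: [555.9, -136.9, 131.0]
ee_rot: [-179.9, 0.1, 2.5]
force: [0.6, 0.5, 0.1]
gripper_width: 49.9
gripper_force: 0.0
time_s: 6.85
ee_pos: [575.4, -345.7, 130.5]
ee_rot: [-179.9, 0.2, -4.3]
force: [0.5, -0.3, 0.2]
gripper_width: 49.9
gripper_force: 0.0
[ 575.40089515 -345.74244143  130.48195219]
{'fx': 378.7110284351666, 'fy': 378.7110284351666, 'cx': 276.5924269523747, 'cy': 208.2967767228975, 'D': array([-0.01785673,  0.        ,  0.        ,  0.        ,  0.        ]), 'camera_from_world': array([[-7.53405245e-02, -9.97157050e-01, -1.27360910e-03,
        -3.01487416e+02],
       [ 9.63799623e-01, -7.24924744e-02, -2.56583570e-01,
        -5.72909157e+02],
       [ 2.55761789e-01, -2.05586447e-02,  9.66521210e-01,
        -4.63813437e+02],
       [ 0.00000000e+00,  0.00000000e+00,  0.00000000e+00,
         1.00000000e+00]])}
```

View pics/w.png

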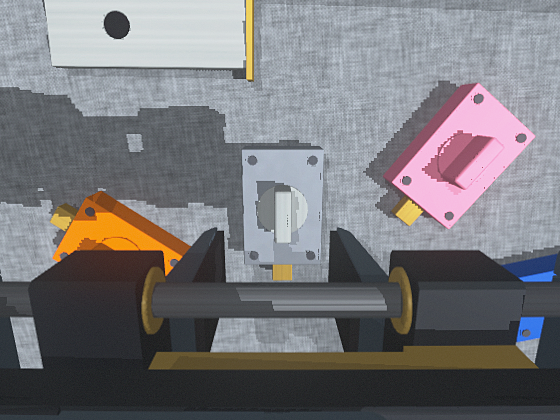

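View pics/c.png

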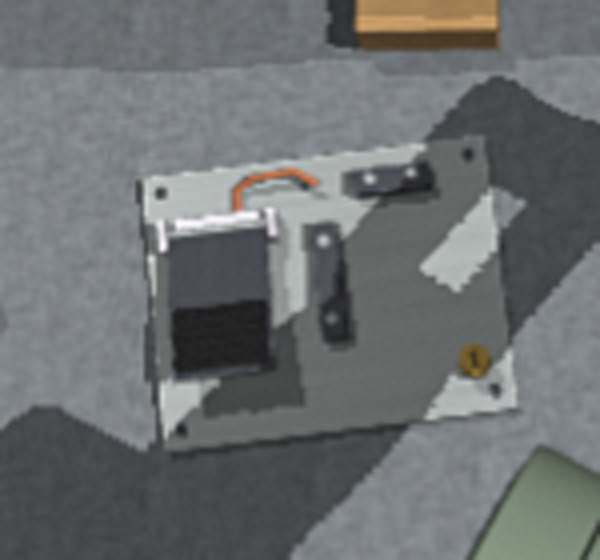

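The wrist view shows the case top corners at (242,150), (323,149), (322,266) and (245,266), with the bar at 275–291 × 192–243 on a thin rose. The top view shows the pedal back up and the plug still standing.

Run:
```python
from h import *
np.set_printoptions(precision=1,suppress=True)
ca=ray("wrist",[(242,150),(323,149),(322,266),(245,266)],26)
th,R,t,e=rigid([(45,30),(45,-30),(-45,-30),(-45,30)],ca);print(th,t,e.ravel())
b=ray("wrist",[(275.5,192),(291,192),(291,243),(275.5,243)],50);print(b.mean(0)[:2],b[:,:2].ravel())
print(ray("wrist",[(170,262)],26))
```

```text
-3.491796951897009 [ 573.7 -349.6] [ 0.4 -0.6  0.6  0.7 -0.8 -0.3 -0.1  0.2]
[ 574.5 -349.4] [ 593.3 -345.4  592.5 -355.9  555.8 -353.7  556.6 -342.8]
[[ 537.9 -258.3   26. ]]
```

```bash
python3 -m jog '{"jaw":[40,40,40,40,40,40],"slide":[[-0.05,0.12,0.6],[0,0,0.8],[0,0,0.8],[0,0,0.7],[0,0,0.4],[0,0,0]],"spin":[0,0,0,0,0,0]}'
python3 -m jog '{"jaw":[0,0,0,0,0,0],"slide":[[0,0,0],[0,0,0],[0,0,0],[0,0,0],[0,0,0],[0,0,0]],"spin":[0,0,0,0,0,0]}' 50
```

```text
time_s: 7.55
ee_pos: [573.4, -347.5, 31.9]
ee_rot: [-179.9, 0.2, -4.2]
force: [0.1, 1.2, 0.9]
gripper_width: 40.3
gripper_force: 0.0
time_s: 8.15
ee_pos: [574.9, -349.4, 34.9]
ee_rot: [179.9, -0.1, -4.3]
force: [-1.7, -0.6, 4.2]
gripper_width: 11.7
gripper_force: 50.0
```

Gripped at 11.7 mm width and 50 N. I lift, align to the jig and carry the case over.

```bash
python3 -m jog '{"jaw":[0,0,0,0,0,0],"slide":[[0,0,-0.3],[0,0,-0.7],[0,0,-0.8],[0,0,-0.8],[0,0,-0.4],[0,0,0]],"spin":[0,0,-0.28,-0.28,-0.28,0]}'
python3 -m jog '{"jaw":[0,0,0,0,0,0,0,0,0,0],"slide":[[0.05,-0.4,0],[0.05,-0.7,0],[0.05,-0.9,0],[0.05,-0.9,0],[0.05,-0.9,0],[0.05,-0.9,0],[0.05,-0.9,0],[0.05,-0.9,0],[0.05,-0.9,0],[0.05,-0.9,0]],"spin":[0,0,0,0,0,0,0,0,0,0]}'
python3 -m jog '{"jaw":[0,0,0,0,0,0,0,0],"slide":[[0.05,-0.9,0],[0.05,-0.9,0],[0.05,-0.9,0],[0.05,-0.9,0],[0.02,-0.6,0],[0,-0.4,0],[0,0,0],[0,0,0]],"spin":[0,0,0,0,0,0,0,0]}'
python3 - <<'E'
from h import *
t=env.grab_frame("wrist")[:,:,::-1]
print(env.state()['ee_pos'])
cv2.imwrite("pics/w2.png",t)
E
```

```text
time_s: 8.75
ee_pos: [575.0, -349.1, 125.5]
ee_rot: [179.9, -0.1, 2.5]
force: [0.6, -0.6, -5.0]
gripper_width: 11.4
gripper_force: 50.0
time_s: 9.75
ee_pos: [577.0, -96.3, 122.7]
ee_rot: [-179.9, 0.2, 2.5]
force: [0.6, 0.8, -4.9]
gripper_width: 11.9
gripper_force: 50.0
time_s: 10.55
ee_pos: [578.7, 38.7, 123.5]
ee_rot: [180.0, 0.1, 2.5]
force: [-0.1, 0.1, -4.6]
gripper_width: 11.4
gripper_force: 50.0
[578.94060205  38.22546859 123.67394166]
```

View pics/w2.png

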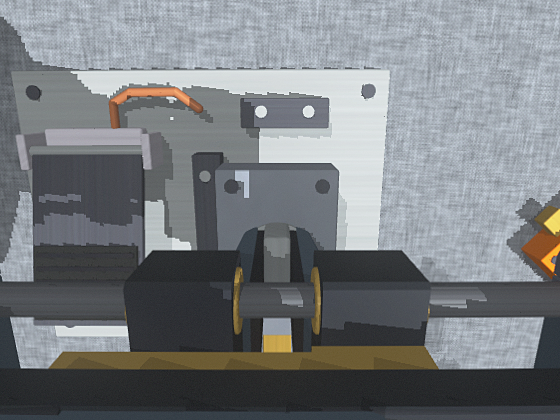

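The wrist view shows the case held level with its bolt towards the robot. The end-stop screws are at (261,112) and (308,112), the end-stop face line at row 127, and the far side-stop screw at (205,175).

Run:
```python
from h import *
np.set_printoptions(precision=1,suppress=True)
th=np.radians(2.5);R=np.array([[np.cos(th),-np.sin(th)],[np.sin(th),np.cos(th)]])
es=ray("wrist",[(261,112),(308,112)],30);ss=ray("wrist",[(205,175)],30)
f=ray("wrist",[(242,127),(328,127)],30)
d=es[0]-es[1];print("yaw",np.degrees(np.arctan2(-d[0],d[1])))
co0=np.array([636.6,82.3])
print("es",R.T@(es.mean(0)[:2]-co0),"ss",R.T@(ss[0][:2]-co0),"face",(f[:,:2]-co0)@R)
ca=ray("wrist",[(218,170),(338,170)],114.5)
d=ca[0]-ca[1];print("case far edge",(ca[:,:2]-co0)@R,np.degrees(np.arctan2(-d[0],d[1])))
```

```text
yaw 2.4770073581826617
es [ 10.9 -47.4] ss [-32.2   8.5] face [[  0.9 -18.4]
 [  0.9 -77.2]]
case far edge [[-15.3 -13.9]
 [-15.4 -71.3]] 2.4556577927832874
```

The estimates agree within about 1.5 mm, so I lower the case onto the plate.

```bash
python3 -m jog '{"jaw":[0,0,0,0,0,0],"slide":[[0,0,0.4],[0,0,0.7],[0,0,0.7],[0,0,0.4],[0,0,0.2],[0,0,0]],"spin":[0,0,0,0,0,0]}'
python3 -m jog '{"jaw":[0,0,0,0],"slide":[[0,0,0.05],[0,0,0.05],[0,0,0.05],[0,0,0]],"spin":[0,0,0,0]}'
```

```text
time_s: 11.2
ee_pos: [579.0, 38.3, 51.1]
ee_rot: [180.0, 0.1, 2.4]
force: [0.0, -0.2, -4.7]
gripper_width: 11.6
gripper_force: 50.0
time_s: 11.6
ee_pos: [579.4, 38.7, 47.7]
ee_rot: [180.0, -0.0, 2.5]
force: [0.3, 0.0, -4.7]
gripper_width: 11.8
gripper_force: 50.0
```

```bash
python3 -m jog '{"jaw":[0,0,0],"slide":[[0,0,0.03],[0,0,0.03],[0,0,0]],"spin":[0,0,0]}'
python3 -m jog '{"jaw":[0,0],"slide":[[0,0,0.03],[0,0,0]],"spin":[0,0]}'
```

```text
time_s: 11.9
ee_pos: [579.6, 38.7, 46.9]
ee_rot: [180.0, -0.1, 2.5]
force: [-3.0, -0.7, 5.2]
gripper_width: 11.5
gripper_force: 50.0
time_s: 12.1
ee_pos: [579.6, 38.7, 46.9]
ee_rot: [180.0, -0.1, 2.5]
force: [-5.6, -0.6, 10.3]
gripper_width: 11.4
gripper_force: 50.0
```

On the plate at z 46.9. I ease the downward press and slide towards the end stop.

```bash
python3 -m jog '{"jaw":[0,0,0,0,0],"slide":[[0,0,-0.05],[0.1,0,0],[0.12,0,0],[0.12,0,0],[0,0,0]],"spin":[0,0,0,0,0]}'
python3 -m jog '{"jaw":[0,0,0,0],"slide":[[0.06,0,0],[0.06,0,0],[0.06,0,0],[0,0,0]],"spin":[0,0,0,0]}'
```

```text
time_s: 12.6
ee_pos: [590.8, 39.2, 46.9]
ee_rot: [180.0, -0.1, 2.5]
force: [-2.2, -0.1, 5.3]
gripper_width: 11.8
gripper_force: 50.0
time_s: 13.0
ee_pos: [594.1, 39.2, 46.9]
ee_rot: [180.0, 0.1, 2.5]
force: [-6.4, -0.9, 8.3]
gripper_width: 11.8
gripper_force: 50.0
```

```bash
python3 -m jog '{"jaw":[0,0,0,0,0],"slide":[[0,-0.1,-0.03],[0,-0.1,0],[0,-0.08,0],[0,-0.04,0],[0,0,0]],"spin":[0,0,0,0,0]}'
python3 -m jog '{"jaw":[0,0,0],"slide":[[0,-0.04,0],[0,-0.04,0],[0,0,0]],"spin":[0,0,0]}'
```

```text
time_s: 13.5
ee_pos: [593.7, 48.1, 47.0]
ee_rot: [179.9, 0.1, 2.5]
force: [-4.4, -3.8, 3.7]
gripper_width: 11.8
gripper_force: 50.0
time_s: 13.8
ee_pos: [593.7, 49.1, 47.1]
ee_rot: [179.8, 0.1, 2.6]
force: [-4.2, -6.9, 4.1]
gripper_width: 11.5
gripper_force: 50.0
```

```bash
python3 -m jog '{"jaw":[0,0,0,0],"slide":[[0.06,-0.03,0],[0.06,-0.03,0],[0.03,0,0],[0,0,0]],"spin":[0,0,0,0]}'
python3 - <<'E'
from h import *
print(env.state()['torque'])
t=env.grab_frame("wrist")[:,:,::-1]
cv2.imwrite("pics/w3.png",cv2.resize(t[70:270,170:370],None,fx=3,fy=3,interpolation=cv2.INTER_CUBIC))
E
```

```text
time_s: 14.2
ee_pos: [593.8, 49.2, 47.3]
ee_rot: [179.6, 0.7, 2.6]
force: [-14.2, -12.6, 13.7]
gripper_width: 11.5
gripper_force: 50.0
[-2.32464246  2.17411537 -0.02007368]
```

View pics/w3.png

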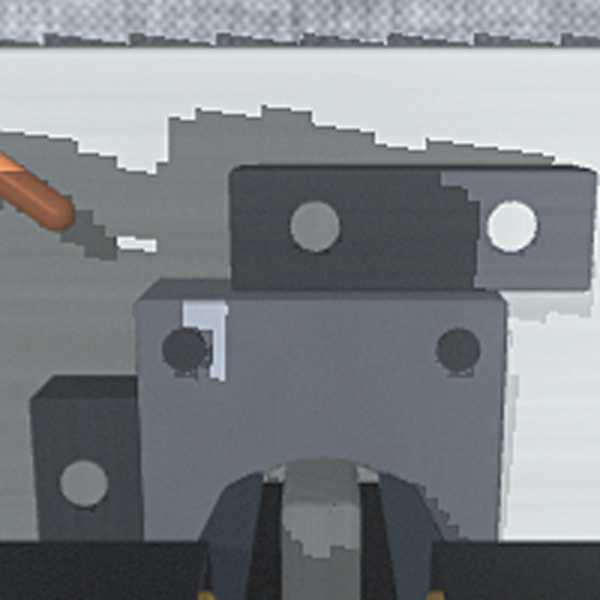

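The case is in the corner: its far end touches the end stop and its left side touches the side stop. Pitch rose to 0.7°, which hints at slight tipping, so I ease x and press down a little more to keep it flat.

```bash
python3 -m jog '{"jaw":[0,0,0,0],"slide":[[-0.05,0.01,0.04],[0,0,0],[0,0,0],[0,0,0]],"spin":[0,0,0,0]}'; python3 -c "
from h import *
s=env.state();print(s['torque'],s['ee_rot'],s['ee_pos'])"
```

```text
time_s: 14.65
ee_pos: [593.8, 49.1, 47.1]
ee_rot: [179.6, 0.5, 2.6]
force: [-12.7, -12.7, 16.2]
gripper_width: 11.7
gripper_force: 50.0
[-2.17265582  2.00701585 -0.04600534] [179.63993837   0.45442563   2.57509842] [593.77649486  49.10573953  47.12567053]
```

```bash
python3 -m jog '{"jaw":[0,0,0,0],"slide":[[-0.02,0.02,0.06],[0,0,0],[0,0,0],[0,0,0]],"spin":[0,0,0,0]}'; python3 -c "
from h import *
s=env.state();print(s['torque'],s['ee_rot'],s['ee_pos'])"
```

```text
time_s: 15.05
ee_pos: [593.7, 49.0, 46.9]
ee_rot: [179.7, 0.4, 2.6]
force: [-14.6, -10.5, 25.3]
gripper_width: 11.7
gripper_force: 50.0
[-1.89784178e+00  2.33844395e+00  1.12105420e-03] [179.69035737   0.35551552   2.56209616] [593.70455398  49.00019802  46.89357572]
```

```bash
python3 -m jog '{"jaw":[0,0,0,0,0,0],"slide":[[-0.06,0,0.02],[0,0,0],[0,0,0],[0,0,0],[0,0,0],[0,0,0]],"spin":[0,0,0,0,0,0]}'
python3 - <<'E'
from h import *
s=env.state();print(s['torque'],s['ee_rot'],s['ee_pos'])
np.set_printoptions(precision=1,suppress=True)
t=env.grab_frame("wrist")[:,:,::-1]
s2=env.grab_frame("scene")[:,:,::-1]
o=np.zeros((600,800,3),np.uint8)
o[:300,:400]=cv2.resize(t,(400,300));o[300:,:400]=cv2.resize(env.grab_frame("top")[:,:,::-1],(400,300))
o[:480,400:]=cv2.resize(s2[190:310,260:360],(400,480),interpolation=cv2.INTER_CUBIC)
cv2.imwrite("pics/f.png",o)
E
```

```text
time_s: 15.65
ee_pos: [593.7, 49.0, 46.8]
ee_rot: [179.7, 0.1, 2.6]
force: [-12.1, -11.2, 24.9]
gripper_width: 11.6
gripper_force: 50.0
[-1.86843673  1.99800836 -0.00754748] [1.79690646e+02 1.35410202e-01 2.56618196e+00] [593.66091171  48.98565808  46.84823121]
```

View pics/f.png

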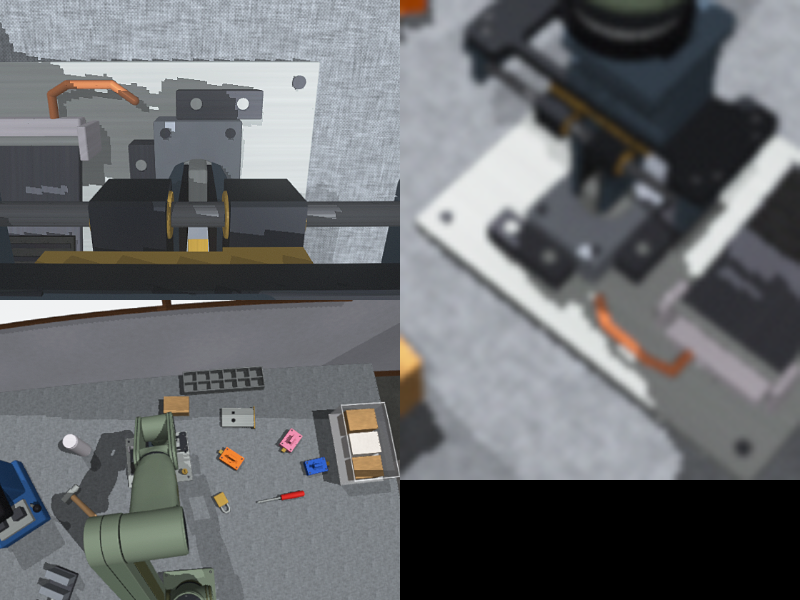

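The case sits flush in the corner, held flat and pushing 12 N and 11 N into the stops. The plug and everything else are where they were.

```bash
python3 -c "
from workcell import env
print(env.job_done())"
```

```text
the job is handed in; nothing more can be done
None
```

The job is handed in: I pressed the pedal to its stop and it came back up, and the lock case is flat and home in the corner, still gripped and pushed about 12 N into the end stop and 11 N into the side stop, with nothing else on the bench touched.

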